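Load the syringe and engage the drive lever

ROBOT

A 6-joint arm with a two-finger parallel gripper is mounted at the origin on the work surface. World frame = base frame: x ahead of the robot, y to its left, z up, the work surface at z = 0. Lengths are in m, angles in rad, forces in N, time in s.
With the tool pointing down it reaches from about 0.275 to 0.975 m from the base axis. Payload 8.4 kg.
Tool frame: the origin (TCP) lies at the very end of the fingers, on their centre line; the grasp point (between the pads) lies 19 mm behind it; z points along the fingers, x is the direction in which the jaws open and shut, and the axes are right-handed (so a half turn about z gives the same grasp; the last joint's range is limited). The gripper opens to 92 mm and grips with 3 to 60 N. Pads are 20 mm wide; open, the fingers measure 128 mm over their backs; the gripper's body (75 mm by 189 mm) begins 69 mm behind the grasp point.
Start: joints at [-1.103, 0.353, 1.633, -0, 1.155, -0.002], TCP at [0.283, -0.557, 0.215] pointing down, gripper open.
Joint ranges: [-2.63, 2.63], [-0.92, 2.1], [0.06, 2.66], [-1.3, 4.44], [0, 2.69], [-3.02, 3.02]. Speed limits (rad/s): [2.22, 2.22, 2.79, 3.14, 3.14, 3.14].

INTERFACE

Orientations are given as a unit quaternion [x, y, z, w].
In Python, from workcell import r gives the robot as it stands. The module is installed in compiled form; this text tells all that it offers.
- The arm moves only by the tool apply_moves, never from a script. Its argument "targets" is a list of rows, each a list of 3 entries, a list of its own where there are three numbers: the turn, a rotation vector about the tool's x, y, z in rad, then the shift along the tool's x, y, z in cm, then the finger opening in cm, from 0 to 9.19. A call has 1 to 12 rows; each row is the pose to reach, as a shift and turn from the pose commanded when the call began, along the tool's axes at that moment; what a row does not reach only later rows make up. A row lasts 1/8 s, in which the tool goes at most 62.5 mm and 10.7 degrees, less where a joint would pass 70% of its speed; a pose out of reach is approached as far as the arm can. A call with a gripper value outside its range is refused whole. The fingers move at their own pace and stop on an object; "grip_force" is the grip in N (left out, the last holds). Time passes only in rows, so rows that repeat a pose let the fingers close. It gives the time, the measured TCP pose, the force and the opening at its end, in the units of the state.
- r.sense(): the state, without advancing time (a new reading comes with each control period).
- r.grab_frame(name): name is "scene" or "top" or "wrist"; returns (picture, depth): 480x640x3 uint8, blue, green, red; 480x640 float32, m along the optical axis (not along the pixel's ray), 0 where there is no reading.
- r.camera_params(name): a dict with "fx", "fy", "cx", "cy" (pixels), "extrinsics" (4x4, takes a point from world to camera coordinates). Camera axes: x right, y down, z forward; pixel columns grow to the right and rows downward; lengths in m; the calibration is good to about 2 mm. A picture is of the moment at which its call begins: read the wrist's pose just before it. camera_params takes no time and is no camera call; for the wrist camera it gives the pose at the moment of the call.
- r.sign_off(): hands the job in, once; it reports no verdict.
The state is a dict: "t": time; "joints": joint angles; "qd": joint speeds; "joint_efforts": joint torques, N m; "eef_pos": TCP position; "eef_rot": TCP orientation; "contact_force": force on the tool from outside, world axes, zero at the start; "wrist_torque": the same for the moment, N m; "grip_width": finger opening in m.
Only numpy, scipy, OpenCV 4.12 (cv2) and the standard library are available. Lean on these libraries where they do the work, as an engineer would, in place of code of your own. Each camera call takes 0.05 s, during which the arm holds its last target.

TASK

Take the large syringe from its rest and lay it in the filling unit's cradle, with its flange down in the gap behind the slotted plate and its barrel resting level on both supports. Then move the unit's gate lever through the zigzag gate from the front to the last notch at the back, fully home, and leave it there. Do not knock over any of the vials standing around.

Things in the scene. Friction and masses are not known exactly. Their poses are not given: they have to be found in the camera images.
- barrel (a point): Loose large syringe, plunger fully in, about 60 g, lying level in the grey rest. This point: centre of its white barrel, on the axis, 40 mm above the table at the start. Barrel 28 mm in diameter, 115 mm long. +y runs along it to the thin tip (10 mm thick, ending 73.5 mm from here). Flange, plunger rod and thumb disc (32 mm) are at the -y end, reaching to 89.5 mm. Its roll does not matter.
- flange (a point): Centre of the syringe's round flange, 46 mm in diameter, 4 mm thick, 59.5 mm from the barrel centre towards the plunger. Axes as barrel.
- rest: Low grey plastic rest, fixed to the table, 64 x 125 mm, base 8 mm thick. Two U-shaped supports 46 mm high, 42 mm either side of the middle, hold the syringe along its y; the barrel is free between them (79 mm). Origin at the middle of its underside.
- cradle (a point): Point fixed in the filling unit, 78 mm above the table: where the barrel centre lies when the syringe is loaded, barrel along y, tip towards +y. Axes are the unit's. The barrel is lowered from above into two U slots, 36 mm wide: that of the slotted plate, 48.5 mm towards -y, and that of an end support, 43.5 mm towards +y (top 86 mm high). Between them only the deck, 48 mm below this point.
- flange_gap (a point): Point fixed in the unit where the flange's centre lies when loaded. The gap for the flange is 10 mm wide along y, between the slotted plate (+y side, 6 mm thick, 80 mm wide) and a back plate whose 26 mm slot clears the plunger rod. Both plates are 100 mm high from the table; flared lips up to 110 mm open the mouth to about 24 mm.
- unit: White filling unit, fixed to the table, 150 x 370 mm, deck 30 mm high; cradle on its left, zigzag gate on its right (white case 110 x 100 mm). Origin at the centre of its underside; x from its front (robot side) to its back, y to its left, z up.
- knob (a point): Centre of the grey ball knob, 34 mm in diameter, on the gate lever (10 mm steel stem). The lever tilts every way about a pivot 145 mm below the knob and comes up through a zigzag slot, 14 mm wide, in the gate plate (top 102 mm above the table), whose walls block it. It stays where it is left (about 1 N to move). It starts in the outer half of the first leg. Its axes tilt with it.
- notch0 (a point): Point fixed in the unit: where the knob's centre is when the lever stands in the outer end of the first leg, at the front (144 mm above the table). Axes as the unit's. The lever follows notch0 to notch5 in number order, straight from each to the next (play about 3 mm either way).
- notch1 (a point): Point fixed in the unit: where the knob's centre is when the lever stands in the first corner: end of first leg, start of the first sideways leg (152 mm above the table). Axes as the unit's. The lever follows notch0 to notch5 in number order, straight from each to the next (play about 3 mm either way).
- notch2 (a point): Point fixed in the unit: where the knob's centre is when the lever stands in the second corner: end of the first sideways leg (to the right) (152 mm above the table). Axes as the unit's. The lever follows notch0 to notch5 in number order, straight from each to the next (play about 3 mm either way).
- notch3 (a point): Point fixed in the unit: where the knob's centre is when the lever stands in the third corner: end of the middle leg (152 mm above the table). Axes as the unit's. The lever follows notch0 to notch5 in number order, straight from each to the next (play about 3 mm either way).
- notch4 (a point): Point fixed in the unit: where the knob's centre is when the lever stands in the fourth corner: end of the second sideways leg (back to the left) (152 mm above the table). Axes as the unit's. The lever follows notch0 to notch5 in number order, straight from each to the next (play about 3 mm either way).
- notch5 (a point): Point fixed in the unit: where the knob's centre is when the lever stands in the last notch: closed end of the last leg, at the back (144 mm above the table). Axes as the unit's. The lever follows notch0 to notch5 in number order, straight from each to the next (play about 3 mm either way).
- vial_a: amber medicine vial, 28 mm wide, 52 mm tall, a bystander standing loose on the bench; origin at the centre of its base, z along its axis, up.
- vial_b: clear medicine vial, 24 mm wide, 45 mm tall, a bystander standing loose on the bench; origin at the centre of its base, z along its axis, up.
- vial_c: amber medicine vial, 28 mm wide, 55 mm tall, a bystander standing loose on the bench; origin at the centre of its base, z along its axis, up.
- vial_d: clear medicine vial, 26 mm wide, 48 mm tall, a bystander standing loose on the bench; origin at the centre of its base, z along its axis, up.
There are look-alikes about, which are no part of the job. Leave any pink look-alike of the part that bears barrel alone.

How it is judged:
By the outcome, as a careful person would: the job done as asked, in the order asked, and still so for the second after the job is handed in, with the robot touching nothing.
It also fails if it takes over 54 s, if anything falls off the work surface, if the arm or the gripper's body presses on something with over 40 N, if the wrist force passes 120 N, or if a joint passes its speed limit or range.

## Working session

There is one attempt and no reset: what is moved stays moved. The work goes in short steps, Python scripts to look and compute and a tool call to move; the robot and the scene stay as the last step left them, time stands still between calls to the robot, and variables do not carry over. Pictures are saved under pics/ and viewed, and the job is handed in when it is done.

Besides the shell and the picture viewer there is one more tool, called after "Call:" as name(argument=value, ...) on one line, values as JSON. apply_moves: Moves the arm, as the interface text tells. Its arguments: {"type":"object","properties":{"targets":{"type":"array","items":{"type":"array"}},"grip_force":{"type":"number"}},"required":["targets"]}

```bash
mkdir -p pics
python3 - <<'E'
from workcell import r
import cv2,numpy as np
s=r.sense(); print({k:np.round(v,3) for k,v in s.items()})
for n in("scene","top"):
    p,d=r.grab_frame(n); cv2.imwrite(f"pics/{n}0.png",p); np.save(f"{n}0.npy",d); c=r.camera_params(n)
    np.savez(f"{n}0c.npz",**c); print(n,c)
E
```

```text
{'t': np.float64(0.0), 'joints': array([-1.103,  0.354,  1.634, -0.   ,  1.155, -0.002]), 'qd': array([ 0.   , -0.001,  0.   ,  0.001,  0.002,  0.   ]), 'joint_efforts': array([ 1.0000e-03, -5.9383e+01, -3.3421e+01,  7.0000e-02,  2.4000e-02,
       -0.0000e+00]), 'eef_pos': array([ 0.283, -0.557,  0.214]), 'eef_rot': array([ 0.852, -0.523, -0.001, -0.   ]), 'contact_force': array([0.093, 1.339, 0.139]), 'wrist_torque': array([ 0.018, -0.075, -0.012]), 'grip_width': np.float64(0.092)}
scene {'fx': 512.0130859554558, 'fy': 512.0130859554558, 'cx': 318.70475672380337, 'cy': 243.91557960028845, 'extrinsics': array([[ 0.59998055,  0.7998836 , -0.01447616, -0.36019616],
       [ 0.51435084, -0.39953979, -0.75882222, -0.14086308],
       [-0.61275326,  0.44783275, -0.65113691,  1.32848826],
       [ 0.        ,  0.        ,  0.        ,  1.        ]])}
top {'fx': 449.5255517966458, 'fy': 449.5255517966458, 'cx': 327.2281954097426, 'cy': 243.29698953175927, 'extrinsics': array([[-0.01265259, -0.99946164, -0.030271  ,  0.11665181],
       [-0.98976592,  0.01682173, -0.14170552,  0.519669  ],
       [ 0.14213844,  0.02816826, -0.98944591,  0.99531144],
       [ 0.        ,  0.        ,  0.        ,  1.        ]])}
```

View pics/scene0.png

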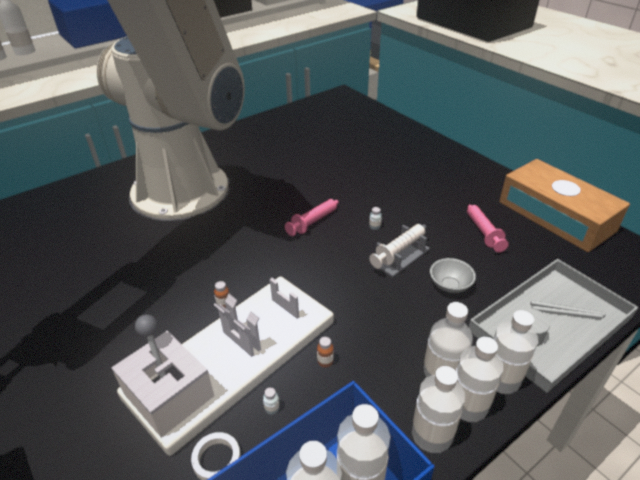

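View pics/top0.png

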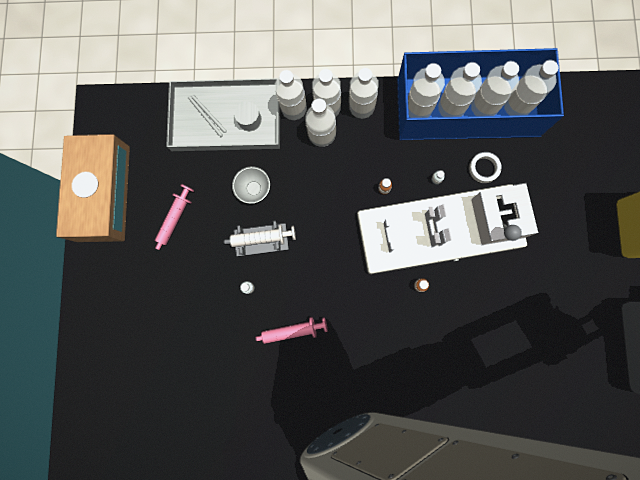

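Candidates for the syringe in the top view: white syringe in the grey rest (260,238), pink syringe (290,331), pink syringe (172,217). The description says white and in the rest, so (260,238). I'll check it in close crops.

Run:
```python
import cv2
p=cv2.imread("pics/top0.png")
cv2.imwrite("pics/ca.png",cv2.resize(p[205:275,210:310],None,fx=8,fy=8,interpolation=cv2.INTER_CUBIC))
cv2.imwrite("pics/cb.png",cv2.resize(p[170:300,350:550],None,fx=4,fy=4,interpolation=cv2.INTER_CUBIC))
```

```text
(no output)
```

View pics/ca.png

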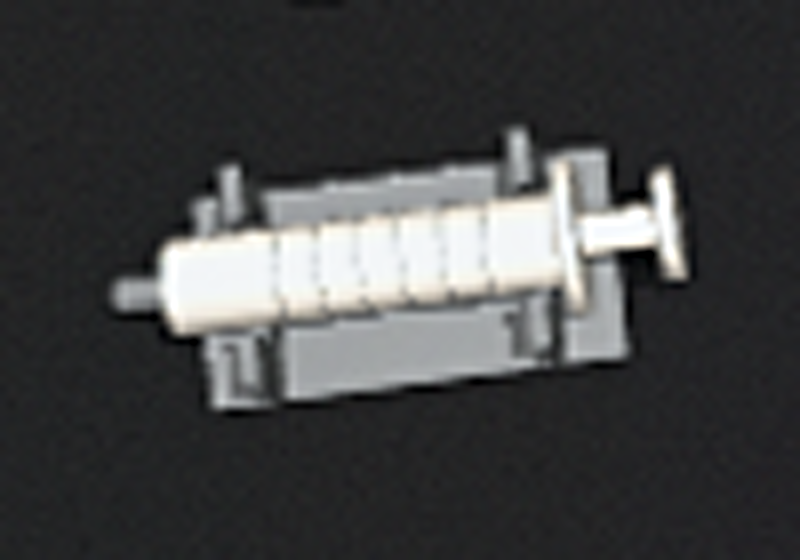

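View pics/cb.png

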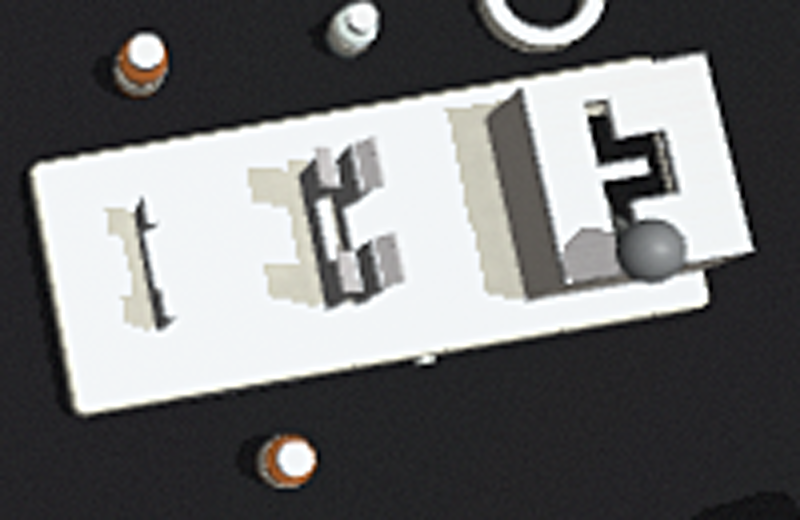

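White syringe in the grey rest is confirmed: flange and thumb disc are on the right (-y), the thin tip on the left. In the unit crop the deck corners, plates, zigzag slot and knob (crop 650,250) are all clear. Next I'll turn these into positions.

```bash
cat > h.py <<'E'
import numpy as np
def ray(c,u,v):
    E=c["extrinsics"];R=E[:3,:3];t=E[:3,3]
    d=R.T@np.array([(u-c["cx"])/c["fx"],(v-c["cy"])/c["fy"],1.0]); return -R.T@t,d
def atz(c,u,v,z):
    o,d=ray(c,u,v); return o+d*(z-o[2])/d[2]
def deproj(c,D):
    v,u=np.mgrid[:D.shape[0],:D.shape[1]]
    E=c["extrinsics"];X=np.stack([(u-c["cx"])/c["fx"]*D,(v-c["cy"])/c["fy"]*D,D],-1)
    W=(X-E[:3,3])@E[:3,:3]; W[D==0]=np.nan; return W
def proj(c,P):
    E=c["extrinsics"];q=np.atleast_2d(P)@E[:3,:3].T+E[:3,3]
    return np.c_[c["fx"]*q[:,0]/q[:,2]+c["cx"],c["fy"]*q[:,1]/q[:,2]+c["cy"]]
E
python3 - <<'E'
from h import *
c=dict(np.load("top0c.npz"))
A=lambda x,y,z:atz(c,210+x/8-.44,205+y/8-.44,z)
B=lambda x,y,z:atz(c,350+x/4-.37,170+y/4-.37,z)
print("syr");P=[A(113,294,.04),A(163,287,.04),A(567,236,.04),A(668,222,.04)];print(np.round(P,4))
s=np.array([73.5,57.5,-59.5,-87.5])/1e3
X=np.array(P)[:,:2];M=np.c_[s,np.ones(4)];sol=np.linalg.lstsq(M,X,rcond=None)[0];print("dir",sol[0],"centre",sol[1],"res",np.round(M@sol-X,4),np.degrees(np.arctan2(-sol[0][0],sol[0][1])))
print("unit deck");Q=[B(32,165,.03),B(78,415,.03),B(710,300,.03)];print(np.round(Q,4),np.linalg.norm(Q[0]-Q[1]),np.linalg.norm(Q[1]-Q[2]))
q=Q[1]-Q[2];print("yaw",np.degrees(np.arctan2(-q[0],q[1])),"centre",(Q[0]+Q[2])/2)
print("casetop",*[np.round(B(*k,.1),4) for k in((521,90),(707,55),(752,250),(528,299))])
print("knob",B(651,250,.146))
W=deproj(c,np.load("top0.npy"))
for n,(x,y) in dict(knob=(650,245),casetop=(690,100),deck=(220,160),).items():
    print(n,W[int(170+y/4),int(350+x/4)])
print("syr top",W[int(205+270/8),int(210+400/8)])
vs=dict(a=(385,182,.05),b=(438,173,.045),c=(422,284,.052),d=(247,286,.045))
for k,v in vs.items(): print("vial",k,atz(c,*v))
E
```

```text
syr
[[0.5299 0.3487 0.04  ]
 [0.5317 0.3341 0.04  ]
 [0.5446 0.2168 0.04  ]
 [0.5482 0.1876 0.04  ]]
dir [-0.11238973  1.001699  ] centre [0.53812901 0.27581732] res [[-0.      0.0008]
 [-0.     -0.0007]
 [ 0.0002 -0.0006]
 [-0.0002  0.0006]] 6.401761604684433
unit deck
[[ 0.598   0.0371  0.03  ]
 [ 0.4513  0.014   0.03  ]
 [ 0.5117 -0.3483  0.03  ]] 0.14847120693939858 0.367329160830931
yaw 9.466392438249056 centre [ 0.55487363 -0.15562019  0.03      ]
casetop [ 0.6194 -0.2265  0.1   ] [ 0.6368 -0.3277  0.1   ] [ 0.529  -0.3435  0.1   ] [ 0.5046 -0.2232  0.1   ]
knob [ 0.52253638 -0.27240829  0.146     ]
knob [ 0.52248873 -0.26620583  0.16058973]
casetop [ 0.61013486 -0.31480011  0.10396245]
deck [ 0.59719107 -0.07273601  0.03360964]
syr top [0.53363045 0.26133696 0.05610605]
vial a [ 0.66056811 -0.02676061  0.05      ]
vial b [ 0.68088466 -0.15050231  0.045     ]
vial c [ 0.4242708  -0.10144704  0.052     ]
vial d [0.42571103 0.29201766 0.045     ]
```

```bash
cat >> h.py <<'E'
from scipy.spatial.transform import Rotation as Rn
def plan(s,p,yaw):
    """tool-frame shift (cm) and rotvec from measured pose to TCP p, pointing down, tool x at yaw (deg, nearest of half turns)"""
    R0=Rn.from_quat(s["eef_rot"]); y=np.radians(yaw)
    x=np.array([np.cos(y),np.sin(y),0]);z=np.array([0,0,-1.]);R1=Rn.from_matrix(np.c_[x,np.cross(z,x),z])
    return np.round((R0.inv()*R1).as_rotvec(),4), np.round(R0.inv().apply(np.array(p)-s["eef_pos"])*100,2)
E
python3 - <<'E'
from h import *; from workcell import r
s=r.sense()
print(plan(s,[.50,-.15,.36],9.5))
print(plan(s,[.538,.276,.25],6.4))
E
```

```text
(array([-8.0000e-04,  1.1000e-03, -1.2668e+00]), array([-26.46, -37.79, -14.57]))
(array([-8.0000e-04,  1.1000e-03, -1.2127e+00]), array([-62.71, -60.47,  -3.53]))
```

Call:
apply_moves(targets=[[[0,0,-1.267],[-26.5,-37.8,-14.6],9.19],[[0,0,-1.267],[-26.5,-37.8,-14.6],9.19],[[0,0,-1.267],[-26.5,-37.8,-14.6],9.19],[[0,0,-1.267],[-26.5,-37.8,-14.6],9.19],[[0,0,-1.267],[-26.5,-37.8,-14.6],9.19],[[0,0,-1.267],[-26.5,-37.8,-14.6],9.19],[[0,0,-1.267],[-26.5,-37.8,-14.6],9.19],[[0,0,-1.267],[-26.5,-37.8,-14.6],9.19],[[0,0,-1.267],[-26.5,-37.8,-14.6],9.19],[[0,0,-1.267],[-26.5,-37.8,-14.6],9.19]])

```text
t: 1.35
eef_pos: [0.4995, -0.1502, 0.36]
eef_rot: [0.997, 0.083, -0.001, 0.0]
contact_force: [0.2, -0.1, -0.2]
grip_width: 0.0918
```

```bash
cat > look.py <<'E'
import sys,cv2,numpy as np
from workcell import r
n,tag=sys.argv[1:3]
s=r.sense();c=r.camera_params(n);p,d=r.grab_frame(n)
cv2.imwrite(f"pics/{tag}.png",p);np.save(tag+".npy",d);np.savez(tag+"c.npz",**c)
print(s["t"],np.round(s["eef_pos"],4),np.round(s["eef_rot"],4),np.round(s["contact_force"],2),s["grip_width"]);
E
python3 look.py wrist w1
```

```text
1.35 [ 0.4995 -0.1502  0.36  ] [ 9.965e-01  8.320e-02 -6.000e-04  1.000e-04] [ 0.22 -0.15 -0.16] 0.09177889543613711
```

View pics/w1.png

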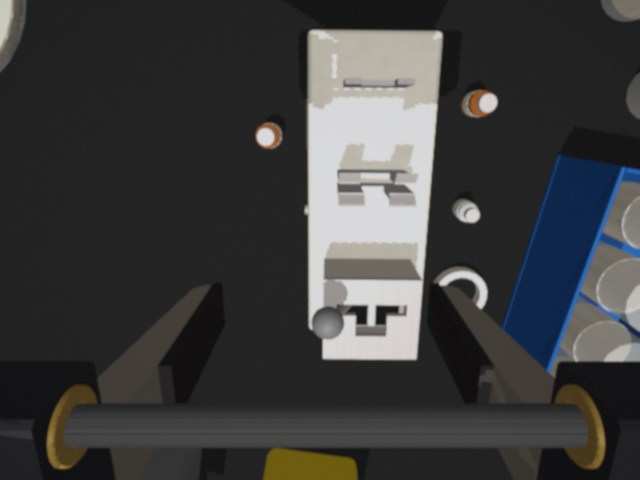

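The wrist picture shows the whole unit: end support at (378,83), slotted/back plates at (376,180), case and zigzag slot (375,318), knob at (328,323). I'll enlarge it.

Run:
```python
import cv2
p=cv2.imread("pics/w1.png")
cv2.imwrite("pics/w1a.png",cv2.resize(p[60:215,300:450],None,fx=5,fy=3.8,interpolation=cv2.INTER_CUBIC)[:590])
cv2.imwrite("pics/w1b.png",cv2.resize(p[265:365,300:430],None,fx=6,fy=6,interpolation=cv2.INTER_CUBIC)[:600])
```

```text
(no output)
```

View pics/w1a.png

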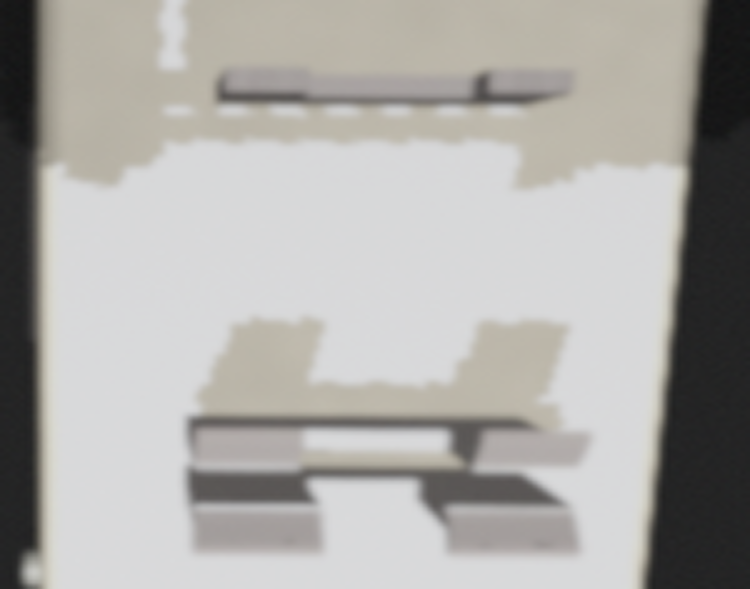

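View pics/w1b.png

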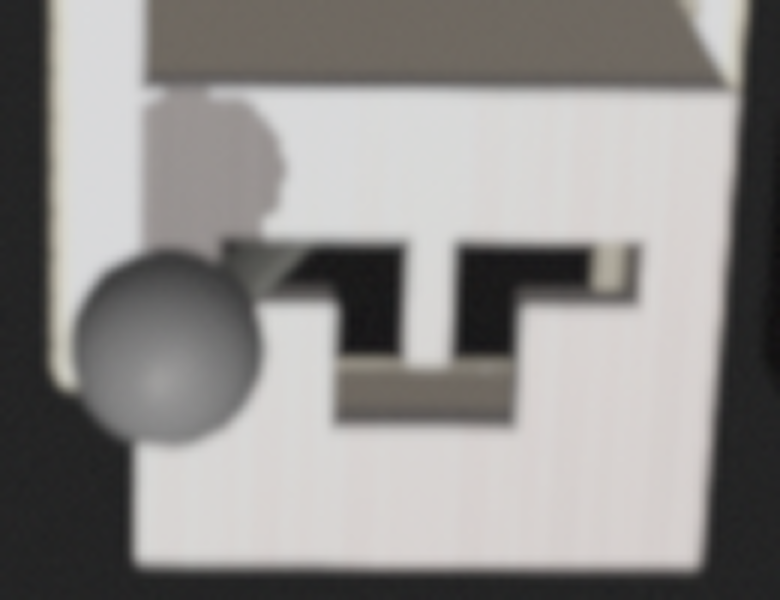

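Run:
```python
from h import *
import cv2
c=dict(np.load("w1c.npz")); D=np.load("w1.npy"); W=deproj(c,D)
print("cam",-c["extrinsics"][:3,:3].T@c["extrinsics"][:3,3])
A=lambda x,y,z:atz(c,300+x/5-.4,60+y/3.8-.37,z)
B=lambda x,y,z:atz(c,300+x/6-.42,265+y/6-.42,z)
F=lambda u,v,z:atz(c,u,v,z)
# unit frame: deck corners in the full picture
bl,br=F(308,31,.03),F(442,32,.03); fr=F(309,329.5,.03)
print("corners back-left.. ",bl,br,fr,np.linalg.norm(bl-br),np.linalg.norm(bl-fr))
ct=[B(146,85,.102),B(733,88,.102),B(702,570,.102),B(133,567,.102)]
for q in ct: print("case",np.round(q,4))
q=ct[0]-ct[3]+ct[1]-ct[2]; print("yaw case",np.degrees(np.arctan2(-q[0],q[1])), [np.linalg.norm(ct[i]-ct[i-1]) for i in range(4)])
q=bl-fr;yaw=np.arctan2(-q[0],q[1]);print("yaw deck",np.degrees(yaw))
yaw=np.radians(9.45); ux=np.array([np.cos(yaw),np.sin(yaw),0]);uy=np.array([-np.sin(yaw),np.cos(yaw),0])
cen=(br+fr)/2;print("centre",cen)
U=lambda P:np.round([1e3*(P-cen)@ux,1e3*(P-cen)@uy],1)
print("case U",*[U(q) for q in ct])
for n,p in dict(slot36L=(303,450,.105),slot36R=(478,450,.105),s36Lfront=(193,430,.100),b26L=(322,505,.100),b26R=(447,508,.100),plateTopFrontEdge_y=(250,430,.1),lipfar=(250,468,.11),backlipnear=(250,505,.1),backlipfar=(250,552,.11),endL=(308,70,.086),endR=(478,98,.086),endR2=(490,72,.086),endoutL=(225,70,.086),endoutR=(574,72,.086)).items(): print(n,U(A(*p)))
S=dict(leg1lo=(320,300),leg1hi=(370,243),c1L=(340,340),c1R=(407,320),bot=(425,425),c2L=(457,320),c2R=(517,350),end=(640,272),l3hi=(550,243),l3lo=(570,303),tongue=(430,368))
for n,p in S.items(): print(n,U(B(*p,.102)))
print("knob",U(B(170,346,.145)))
```

```text
cam [ 0.48596022 -0.07000216  0.52971331]
corners back-left..  [0.45257272 0.01218242 0.03      ] [0.59709714 0.03548286 0.03      ] [ 0.50998301 -0.34756333  0.03      ] 0.146390642484521 0.3642978817800959
case [ 0.5131 -0.2428  0.102 ]
case [ 0.62   -0.2254  0.102 ]
case [ 0.6376 -0.3256  0.102 ]
case [ 0.5273 -0.3435  0.102 ]
yaw case 8.997884029546007 [np.float64(0.1017621491009677), np.float64(0.10834165041581958), np.float64(0.10179785982670976), np.float64(0.11170615105883915)]
yaw deck 9.067132030339375
centre [ 0.55354008 -0.15604023  0.03      ]
case U [-54.1 -78.9] [ 54.2 -79.3] [  55.1 -181.1] [ -56.6 -180.7]
slot36L [-17.1  33.1]
slot36R [18.7 33.2]
s36Lfront [-39.5  37.7]
b26L [-12.3  17.2]
b26R [13.8 16.5]
plateTopFrontEdge_y [-27.7  37.8]
lipfar [-28.1  29. ]
backlipnear [-27.4  17.2]
backlipfar [-27.7   6.2]
endL [-17.1 130.2]
endR [ 17.2 123.4]
endR2 [ 19.3 129.8]
endoutL [-33.7 130.2]
endoutR [ 36.1 129.8]
leg1lo [ -21.1 -122.7]
leg1hi [ -12.  -110.8]
c1L [ -17.1 -131.1]
c1R [  -4.5 -126.9]
bot [  -0.3 -149.3]
c2L [   5.  -126.8]
c2R [  16.7 -133.2]
end [  39.2 -116.7]
l3hi [  21.9 -110.8]
l3lo [  26.3 -123.2]
tongue [   0.2 -137. ]
knob [ -49.8 -109.5]
```

Run:
```python
from h import *; from workcell import r
s=r.sense()
print(plan(s,[.560,-.190,.20],9.2))
```

```text
(array([-0.0002,  0.0014,  0.0049]), array([ 5.36,  4.89, 15.98]))
```

Call:
apply_moves(targets=[[[0,0.001,0.005],[5.4,4.9,16.0],9.19],[[0,0.001,0.005],[5.4,4.9,16.0],9.19],[[0,0.001,0.005],[5.4,4.9,16.0],9.19],[[0,0.001,0.005],[5.4,4.9,16.0],9.19]])

```text
t: 1.9
eef_pos: [0.5587, -0.1903, 0.1964]
eef_rot: [0.997, 0.079, -0.003, -0.001]
contact_force: [0.2, 0.3, 1.1]
grip_width: 0.092
```

```bash
python3 look.py wrist w2
```

```text
1.9 [ 0.5587 -0.1903  0.1964] [ 0.9969  0.0792 -0.0031 -0.0015] [0.17 0.31 1.12] 0.09202290577762506
```

View pics/w2.png

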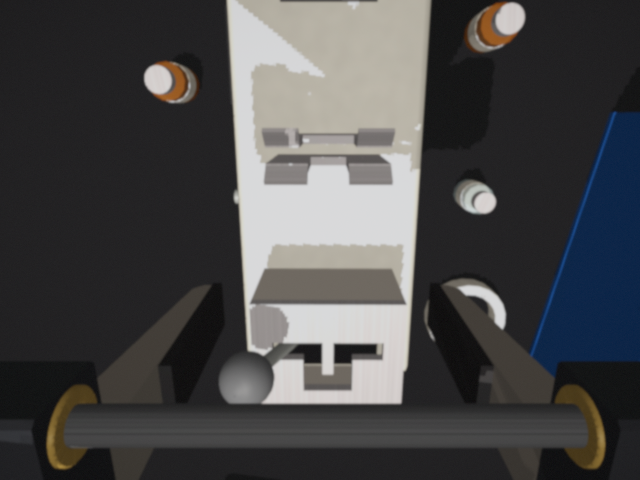

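Plates are at (328,137) and (328,170) and the slot at (330,360). I'll enlarge both.

Run:
```python
import cv2
p=cv2.imread("pics/w2.png")
cv2.imwrite("pics/w2a.png",cv2.resize(p[115:200,250:410],None,fx=5,fy=5,interpolation=cv2.INTER_CUBIC))
cv2.imwrite("pics/w2b.png",cv2.resize(p[290:410,215:415],None,fx=4,fy=4,interpolation=cv2.INTER_CUBIC))
```

```text
(no output)
```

View pics/w2a.png

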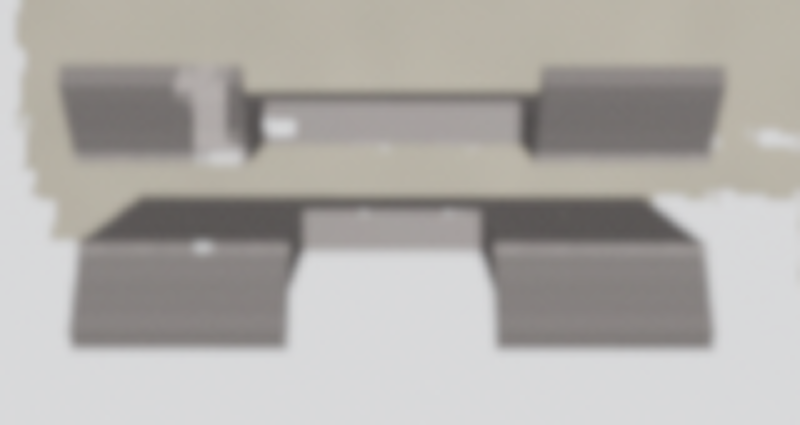

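View pics/w2b.png

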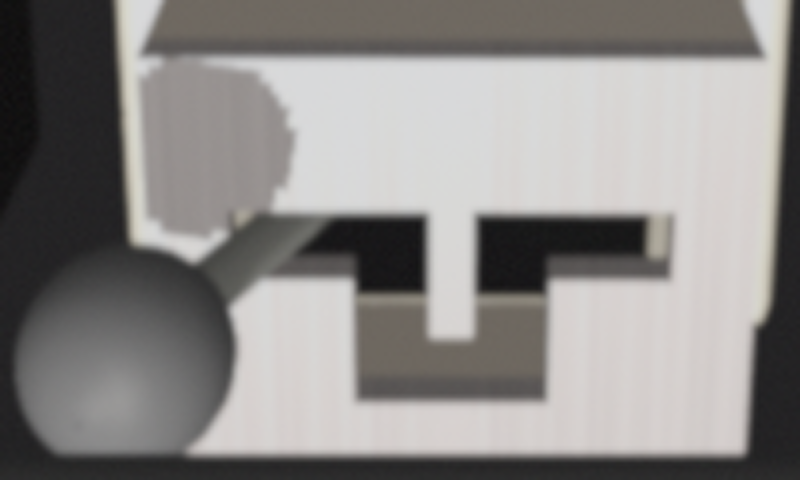

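Run:
```python
from h import *
c=dict(np.load("w2c.npz")); D=np.load("w2.npy"); W=deproj(c,D)
yaw=np.radians(9.2); ux=np.array([np.cos(yaw),np.sin(yaw),0]);uy=np.array([-np.sin(yaw),np.cos(yaw),0])
cen=np.array([.5542,-.1558,0])
U=lambda P:np.round([1e3*(P-cen)@ux,1e3*(P-cen)@uy,1e3*P[2]],1)
E=c["extrinsics"];print("cam",U(-E[:3,:3].T@E[:3,3]),"axis",U(cen+E[2,:3]))
A=lambda x,y,z:atz(c,250+x/5-.4,115+y/5-.4,z)
B=lambda x,y,z:atz(c,215+x/4-.37,290+y/4-.37,z)
for n,p in dict(lipTop=(150,68,.11),lipTop2=(640,68,.11),lipBot=(150,157,.1),slotL=(245,68,.11),slotR=(540,68,.11),backInnerTopL=(190,242,.1),backInnerTopR=(600,242,.1),b26L=(291,242,.1),b26R=(494,242,.1),blipTop=(180,347,.11),blipTopR=(600,347,.11),bL=(287,347,.11),bR=(498,347,.11),oL=(72,347,.11),oR=(712,347,.11)).items(): print(n,U(A(*p)))
for n,p in dict(l1lo=(320,278),l1hi=(370,214),c1L=(357,340),c1R=(427,290),bot=(450,400),tongue=(450,340),c2L=(477,300),c2R=(547,350),end=(672,245),l3lo=(600,278),caseTL=(143,55),caseTR=(764,55),caseBR=(747,457)).items(): print(n,U(B(*p,.102)))
print("knob",U(B(124,352,.145)))
# depth column through lips
for col in (288,300,375):
  for row in range(124,188,3): print(col,row,U(W[row,col]))
```

```text
cam [-2.000e-01  4.590e+01  3.665e+02] axis [  -5.5 -284.4 -958.7]
lipTop [-28.9  38.7 110. ]
lipTop2 [ 29.6  38.6 110. ]
lipBot [-30.4  27.6 100. ]
slotL [-17.6  38.6 110. ]
slotR [ 17.6  38.6 110. ]
backInnerTopL [-25.7  17.  100. ]
backInnerTopR [ 26.4  16.9 100. ]
b26L [-12.8  17.  100. ]
b26R [ 12.9  17.  100. ]
blipTop [-26.3   5.2 110. ]
blipTopR [ 25.7   5.2 110. ]
bL [-13.    5.2 110. ]
bR [ 13.1   5.2 110. ]
oL [-39.7   5.2 110. ]
oR [ 39.6   5.1 110. ]
l1lo [ -24.3 -123.9  102. ]
l1hi [ -15.  -110.7  102. ]
c1L [ -17.8 -136.9  102. ]
c1R [  -4.8 -126.3  102. ]
bot [  -0.7 -149.7  102. ]
tongue [  -0.7 -136.8  102. ]
c2L [   4.3 -128.4  102. ]
c2R [  17.2 -138.9  102. ]
end [  39.4 -117.   102. ]
l3lo [  26.6 -123.8  102. ]
caseTL [-54.1 -79.6 102. ]
caseTR [ 54.  -79.5 102. ]
caseBR [  55.2 -162.1  102. ]
knob [ -51.  -109.3  145. ]
288 124 [-31.3  39.5  29.3]
288 127 [-31.3  37.3  30.1]
288 130 [-24.   37.6 108.9]
288 133 [-24.1  35.8 108.8]
288 136 [-24.3  34.  106.7]
288 139 [-24.5  32.1 105.1]
288 142 [-24.9  30.1 102.1]
288 145 [-25.1  28.2 100.3]
288 148 [-31.7  21.2
[... 876 characters left out ...]
300 178 [-17.4   8.6 107.9]
300 181 [-17.3   7.2 111. ]
300 184 [-17.4   5.1 109.4]
300 187 [-22.8 -10.1  29.3]
375 124 [36.8 39.4 29.2]
375 127 [36.9 37.1 28.8]
375 130 [ 28.1  37.5 109.7]
375 133 [ 28.4  35.7 107.2]
375 136 [ 28.4  33.9 107.5]
375 139 [ 28.9  31.9 103.5]
375 142 [ 29.   30.1 103. ]
375 145 [29.5 28.1 99.6]
375 148 [37.3 21.1 29.6]
375 151 [37.3 18.8 30.7]
375 154 [37.  16.8 34.3]
375 157 [34.3 16.7 58.4]
375 160 [31.9 16.9 81.1]
375 163 [30.1 16.6 97.3]
375 166 [ 29.8  15.1 100.1]
375 169 [ 29.7  13.4 101.9]
375 172 [ 29.4  11.9 105.2]
375 175 [ 29.3  10.2 106.5]
375 178 [ 29.2   8.6 108.4]
375 181 [ 29.    7.  110.2]
375 184 [ 29.3   4.8 107.8]
375 187 [ 38.3 -10.1  29.7]
```

Run:
```python
from h import *; from workcell import r
s=r.sense()
print(plan(s,[.538,.272,.19],6.4))
```

```text
(array([-0.0019,  0.0029,  0.0472]), array([  5.18, -45.98,   0.99]))
```

Call:
apply_moves(targets=[[[0,0,0.047],[5.2,-46.0,1.0],9.19],[[0,0,0.047],[5.2,-46.0,1.0],9.19],[[0,0,0.047],[5.2,-46.0,1.0],9.19],[[0,0,0.047],[5.2,-46.0,1.0],9.19],[[0,0,0.047],[5.2,-46.0,1.0],9.19],[[0,0,0.047],[5.2,-46.0,1.0],9.19],[[0,0,0.047],[5.2,-46.0,1.0],9.19],[[0,0,0.047],[5.2,-46.0,1.0],9.19],[[0,0,0.047],[5.2,-46.0,1.0],9.19],[[0,0,0.047],[5.2,-46.0,1.0],9.19]])

```text
t: 3.2
eef_pos: [0.5392, 0.2722, 0.1922]
eef_rot: [0.998, 0.057, 0.001, -0.0]
contact_force: [0.3, 0.1, -0.6]
grip_width: 0.0916
```

```bash
python3 look.py wrist w3
python3 - <<'E'
import cv2
p=cv2.imread("pics/w3.png")
cv2.imwrite("pics/w3a.png",cv2.resize(p[130:430,220:420],None,fx=2,fy=2,interpolation=cv2.INTER_CUBIC))
E
```

```text
3.2 [0.5392 0.2722 0.1922] [ 9.984e-01  5.680e-02  1.300e-03 -2.000e-04] [ 0.34  0.12 -0.63] 0.0916381437209425
```

View pics/w3.png

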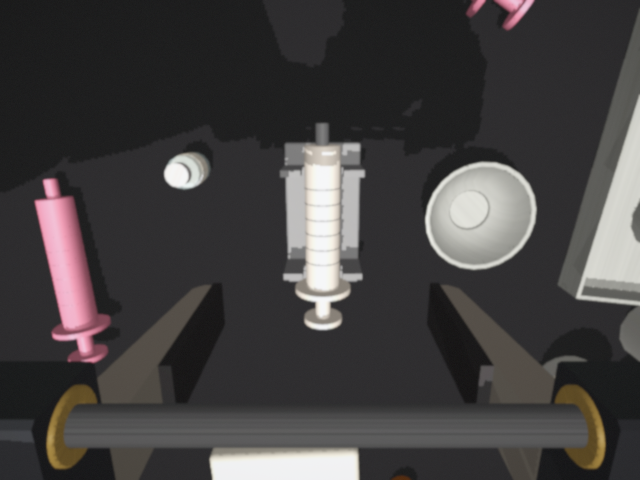

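View pics/w3a.png

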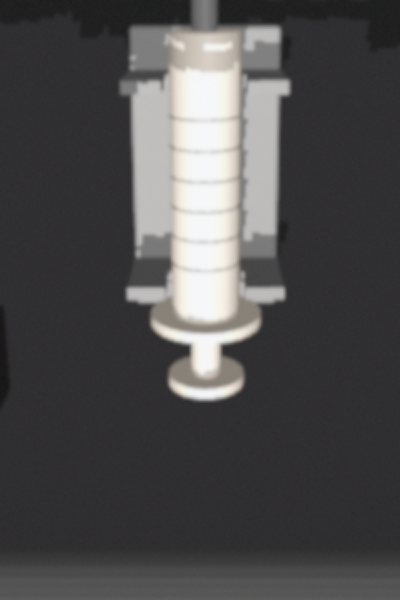

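Run:
```python
from h import *
c=dict(np.load("w3c.npz")); D=np.load("w3.npy"); W=deproj(c,D)
B=lambda x,y,z:atz(c,220+x/2-.25,130+y/2-.25,z)
print("fl L/R",B(151,322,.04),B(261,322,.04))
print("tip end",atz(c,322,123,.044),"disc",B(206,380,.04))
sub=W[135:335,290:355].reshape(-1,3);sub=sub[~np.isnan(sub).any(1)]
b=sub[(sub[:,2]>.047)]
# barrel axis: top points between y .235 and .325
m=b[(b[:,1]>.235)&(b[:,1]<.325)&(b[:,2]<.058)]
pf=np.polyfit(m[:,1],m[:,0],1);print("x(y)",pf,"x@.276",np.polyval(pf,.276),"yaw",np.degrees(np.arctan(-pf[0])),len(m),"ztop",np.percentile(m[:,2],95))
f=sub[(sub[:,2]>.0575)];print("flange z>57.5 y range",np.percentile(f[:,1],[2,50,98]),f[:,0].mean(),len(f))
for row in range(120,335,4):
    print(row,np.round(W[row,322],4),end=";")
```

```text
fl L/R [0.52137823 0.20864088 0.04      ] [0.56733405 0.21382351 0.04      ]
tip end [0.52862326 0.34631736 0.044     ] disc [0.54737104 0.18435553 0.04      ]
x(y) [-0.11583849  0.56855274] x@.276 0.5365813195157361 yaw 6.607606690941829 3449 ztop 0.05403090646972848
flange z>57.5 y range [0.21162218 0.2150495  0.21751768] 0.5436497456046891 232
120 [ 0.5282  0.3478 -0.0007];124 [0.5287 0.3456 0.0453];128 [0.529  0.3428 0.0459];132 [0.5293 0.3399 0.044 ];136 [0.5297 0.3371 0.0446];140 [0.53   0.3342 0.0437];144 [0.5303 0.3313 0.0441];148 [0.5306 0.3291 0.0532];152 [0.5309 0.3263 0.0536];156 [0.5312 0.3234 0.0539];160 [0.5315 0.3207 0.055 ];164 [0.5319 0.3176 0.0532];168 [0.5322 0.3148 0.0541];172 [0.5325 0.3117 0.0527];176 [0.5329 0.3088 0.0531];180 [0.5332 0.3058 0.0525];184 [0.5335 0.3028 0.0527];188 [0.5338 0.3    0.0539];192 [0.5342 0.2969 0.0532];196 [0.5345 0.2937 0.0525];200 [0.5349 0.2907 0.0527];204 [0.5352 0.2881 0.0546];208 [0.5355 0.2849 0.0539];212 [0.5359 0.2818 0.0542];216 [0.5362 0.2787 0.0538];220 [0.5366 0.2753 0.0529];224 [0.5369 0.2723 0.0535];228 [0.5373 0.2692 0.0538];232 [0.5377 0.266  0.0535];236 [0.538  0.263  0.0541];240 [0.5384 0.2593 0.0526];244 [0.5388 0.2561 0.0529];248 [0.5391 0.2534 0.0545];252 [0.5394 0.25   0.054 ];256 [0.5398 0.2465 0.0533];260 [0.5402 0.2431 0.0531];264 [0.5406 0.2395 0.0526];268 [0.5409 0.2366 0.0536];272 [0.5413 0.2332 0.0536];276 [0.5417 0.2297 0.0533];280 [0.5422 0.2257 0.0518];284 [0.5425 0.2228 0.0532];288 [0.5429 0.2187 0.0517];292 [0.5433 0.2158 0.053 ];296 [0.5433 0.2161 0.0614];300 [0.5436 0.213  0.0622];304 [0.5448 0.2018 0.0458];308 [0.5452 0.198  0.0455];312 [0.5456 0.1945 0.0458];316 [0.546  0.1911 0.0463];320 [0.5464 0.1879 0.0474];324 [0.5464 0.1876 0.0537];328 [0.5467 0.185  0.0557];332 [0.5504 0.1502 0.    ];
```

Run:
```python
from h import *; from workcell import r
s=r.sense();print(s["t"],s["eef_pos"])
print(plan(s,[.537,.2735,.05],6.6));print(plan(s,[.537,.2735,.021],6.6))
```

```text
3.25 [0.53927046 0.27187379 0.19189287]
(array([-0.0002, -0.0022, -0.0022]), array([-0.24, -0.18, 14.19]))
(array([-0.0002, -0.0022, -0.0022]), array([-0.24, -0.18, 17.09]))
```

Call:
apply_moves(targets=[[[0,-0.002,-0.002],[-0.2,-0.2,6.0],9.19],[[0,-0.002,-0.002],[-0.2,-0.2,11.0],9.19],[[0,-0.002,-0.002],[-0.2,-0.2,14.0],9.19],[[0,-0.002,-0.002],[-0.2,-0.2,16.0],9.19],[[0,-0.002,-0.002],[-0.2,-0.2,17.0],9.19],[[0,-0.002,-0.002],[-0.2,-0.2,17.0],9.19],[[0,-0.002,-0.002],[-0.2,-0.2,17.0],9.19]])

```text
t: 4.12
eef_pos: [0.5378, 0.2752, 0.0218]
eef_rot: [0.998, 0.058, 0.0, -0.0]
contact_force: [-0.3, -0.4, 0.4]
grip_width: 0.0919
```

```bash
python3 look.py wrist w4
python3 - <<'E'
from h import *; from workcell import r
s=r.sense();print(s["eef_pos"]);print(plan(s,[.537,.2735,.021],6.6))
E
```

```text
4.125 [0.5378 0.2752 0.0218] [ 9.983e-01  5.790e-02  3.000e-04 -4.000e-04] [-0.26 -0.38  0.35] 0.09191095645763026
[0.53769183 0.27523622 0.02178841]
(array([-0.0007, -0.0007,  0.0008]), array([-0.09,  0.16,  0.08]))
```

View pics/w4.png

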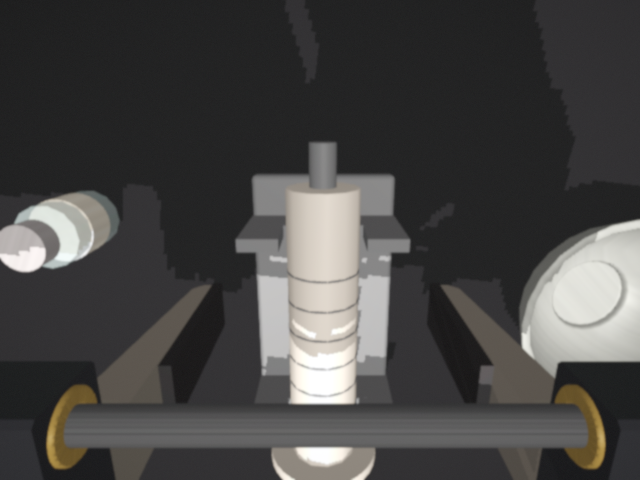

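The barrel (axis at column 323) is centred between the fingers (205 and 440) and the fingers are between the supports. Closing now.

Call:
apply_moves(targets=[[[0,0,0],[0,0.2,0.1],6.0],[[0,0,0],[0,0.2,0.1],4.0],[[0,0,0],[0,0.2,0.1],2.0],[[0,0,0],[0,0.2,0.1],2.0],[[0,0,0],[0,0.2,0.1],2.0],[[0,0,0],[0,0.2,0.1],2.0]], grip_force=25)

```text
t: 4.92
eef_pos: [0.5371, 0.2729, 0.0196]
eef_rot: [0.998, 0.058, -0.001, 0.0]
contact_force: [0.0, -0.5, 0.4]
grip_width: 0.0338
```

Call:
apply_moves(targets=[[[0,0,0],[0,0,0],2.0],[[0,0,0],[0,0,0],2.0],[[0,0,0],[0,0,0],2.0]], grip_force=25)

```text
t: 5.3
eef_pos: [0.5371, 0.2729, 0.0196]
eef_rot: [0.998, 0.058, -0.001, 0.0]
contact_force: [0.4, 0.2, 0.1]
grip_width: 0.0273
```

Run:
```python
from h import *; from workcell import r
s=r.sense();print(s["eef_pos"])
print(plan(s,[.537,.272,.18],6.6));print(plan(s,[.5413,-.0757,.18],9.2))
```

```text
[0.53712241 0.27288645 0.01959075]
(array([-0.    ,  0.0011,  0.0008]), array([ -0.04,   0.09, -16.04]))
(array([-0.0001,  0.0011, -0.0446]), array([ -3.64,  34.67, -16.04]))
```

Call:
apply_moves(targets=[[[0,0,0],[0,0,-3.0],2.0],[[0,0,0],[0,0,-8.0],2.0],[[0,0,0],[0,0,-13.0],2.0],[[0,0,0],[0,0,-16.0],2.0],[[0,0,0],[-0.5,4.0,-16.0],2.0],[[0,0,-0.01],[-1.0,9.5,-16.0],2.0],[[0,0,-0.02],[-1.6,15.0,-16.0],2.0],[[0,0,-0.03],[-2.2,21.0,-16.0],2.0],[[0,0,-0.04],[-2.8,27.0,-16.0],2.0],[[0,0,-0.045],[-3.3,32.0,-16.0],2.0],[[0,0,-0.045],[-3.6,34.7,-16.0],2.0],[[0,0,-0.045],[-3.6,34.7,-16.0],2.0]], grip_force=25)

```text
t: 6.8
eef_pos: [0.5415, -0.0775, 0.1796]
eef_rot: [0.997, 0.079, -0.001, 0.0]
contact_force: [0.0, -0.1, -0.1]
grip_width: 0.0272
```

```bash
python3 look.py wrist w5
```

```text
6.8 [ 0.5415 -0.0775  0.1796] [ 9.969e-01  7.900e-02 -5.000e-04  0.000e+00] [ 0.03 -0.08 -0.14] 0.027230056160951373
```

View pics/w5.png

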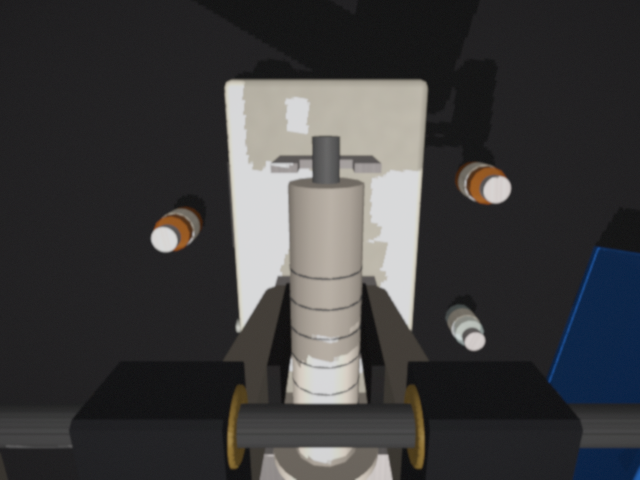

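```bash
python3 - <<'E'
from h import *; from workcell import r
c=dict(np.load("w5c.npz")); D=np.load("w5.npy"); W=deproj(c,D)
yaw=np.radians(9.2); ux=np.array([np.cos(yaw),np.sin(yaw),0]);uy=np.array([-np.sin(yaw),np.cos(yaw),0])
cen=np.array([.5542,-.1558,0])
U=lambda P:np.round([1e3*(P-cen)@ux,1e3*(P-cen)@uy,1e3*P[2]],1)
print("tip",U(atz(c,326,137,.205)))
for row in (140,150,160,170,184,190,220,260,300): print(row,U(W[row,326]))
sub=W[190:340,285:370].reshape(-1,3);m=sub[sub[:,2]>.205]
q=np.array([U(k) for k in m]);pf=np.polyfit(q[:,1],q[:,0],1);print(pf,"x",np.polyval(pf,81.5),len(m))
for row in (160,164,167): print([ (col,list(U(W[row,col]))) for col in (275,285,295,300,305,345,350,355,360,370)])
print("end corners",U(atz(c,272,167,.086)),U(atz(c,381,167,.086)),U(atz(c,300,167,.086)),U(atz(c,354,167,.086)))
s=r.sense();print("TCP U",U(s["eef_pos"]),plan(s,[.5413,-.0757,.18],9.2))
E
python3 - <<'E'
import cv2
p=cv2.imread("pics/w5.png")
cv2.imwrite("pics/w5a.png",cv2.resize(p[120:200,250:400],None,fx=5,fy=5,interpolation=cv2.INTER_CUBIC))
E
```

```text
tip [  0.3 153.1 205. ]
140 [  0.3 152.1 204.8]
150 [  0.3 148.8 204.5]
160 [  0.3 145.3 203.8]
170 [2.000e-01 1.419e+02 2.042e+02]
184 [2.000e-01 1.372e+02 2.053e+02]
190 [2.000e-01 1.365e+02 2.130e+02]
220 [2.000e-01 1.264e+02 2.138e+02]
260 [2.000e-01 1.117e+02 2.126e+02]
300 [2.000e-01 9.700e+01 2.136e+02]
[-0.00728886  0.95521694] x 0.3611749705558992 10656
[(275, [np.float64(-33.9), np.float64(131.0), np.float64(66.7)]), (285, [np.float64(-27.2), np.float64(130.9), np.float64(66.6)]), (295, [np.float64(-20.4), np.float64(131.0), np.float64(67.4)]), (300, [np.float64(-17.3), np.float64(130.7), np.float64(64.2)]), (305, [np.float64(-13.9), np.float64(130.6), np.float64(64.1)]), (345, [np.float64(13.3), np.float64(130.6), np.float64(63.8)]), (350, [np.float64(16.7), np.float64(130.5), np.float64(63.4)]), (355, [np.float64(19.9), np.float64(130.8), np.float64(66.1)]), (360, [np.float64(23.2), np.float64(130.9), np.float64(67.2)]), (370, [np.float64(30.0), np.float64(130.8), np.float64(66.3)])]
[(275, [np.float64(-31.7), np.float64(130.5), np.float64(85.7)]), (285, [np.float64(-25.4
[... 687 characters left out ...]
 (295, [np.float64(-19.1), np.float64(128.7), np.float64(86.4)]), (300, [np.float64(-17.4), np.float64(126.0), np.float64(64.5)]), (305, [np.float64(-14.0), np.float64(125.8), np.float64(63.3)]), (345, [np.float64(13.3), np.float64(125.9), np.float64(64.0)]), (350, [np.float64(16.8), np.float64(125.7), np.float64(62.7)]), (355, [np.float64(18.6), np.float64(128.4), np.float64(85.3)]), (360, [np.float64(21.8), np.float64(128.4), np.float64(85.1)]), (370, [np.float64(28.1), np.float64(128.5), np.float64(85.6)])]
end corners [-33.7 128.6  86. ] [ 34.9 128.5  86. ] [-16.  128.6  86. ] [ 18.  128.5  86. ]
TCP U [  0.2  80.5 179.6] (array([-0.0004,  0.0011, -0.0015]), array([-0.01, -0.06, -0.04]))
```

View pics/w5a.png

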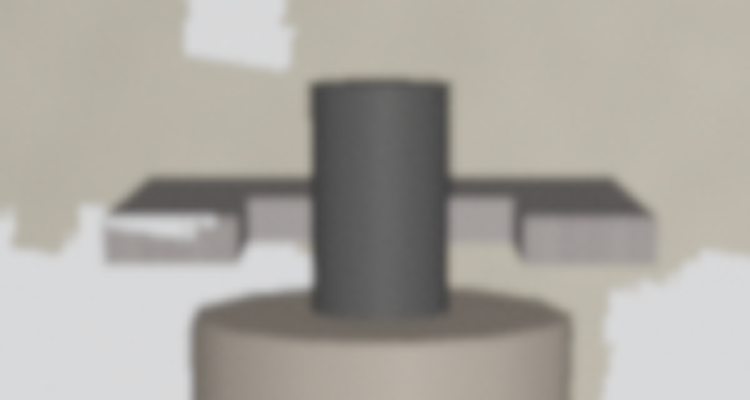

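Call:
apply_moves(targets=[[[0,0,0],[0,-0.1,2.0],2.0],[[0,0,0],[0,-0.1,4.0],2.0],[[0,0,0],[0,-0.1,5.0],2.0],[[0,0,0],[0,-0.1,6.0],2.0],[[0,0,0],[0,-0.1,7.0],2.0],[[0,0,0],[0,-0.1,8.0],2.0]], grip_force=25)

```text
t: 7.6
eef_pos: [0.5417, -0.0748, 0.0993]
eef_rot: [0.997, 0.08, -0.0, 0.0]
contact_force: [0.0, -0.3, -0.6]
grip_width: 0.0272
```

```bash
python3 look.py scene s1
python3 - <<'E'
from h import *; from workcell import r
s=r.sense();yaw=np.radians(9.2);cen=np.array([.5542,-.1558,0]);d=s["eef_pos"]-cen
print("U",d[0]*np.cos(yaw)+d[1]*np.sin(yaw),-d[0]*np.sin(yaw)+d[1]*np.cos(yaw),d[2],s["contact_force"])
import cv2
p=cv2.imread("pics/s1.png")
cv2.imwrite("pics/s1a.png",cv2.resize(p[230:390,180:360],None,fx=3.7,fy=3.7,interpolation=cv2.INTER_CUBIC))
E
```

```text
7.6 [ 0.5417 -0.0748  0.0993] [ 9.968e-01  8.040e-02 -3.000e-04  0.000e+00] [ 0.03 -0.28 -0.57] 0.02721370038142106
U -0.0002031232351353534 0.08208510195607925 0.09806624519818477 [-0.40715268  0.18664176 -0.33766312]
```

View pics/s1a.png

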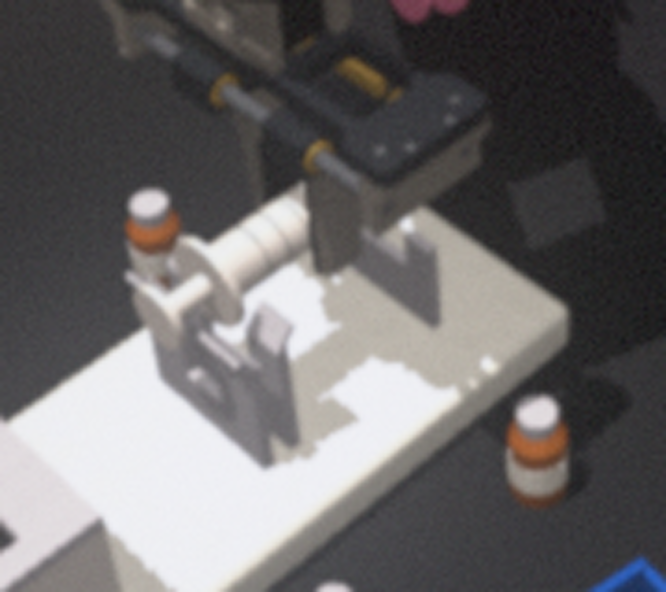

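The flange is entering the mouth between the lips and there is no contact force. Lowering the rest of the way.

Call:
apply_moves(targets=[[[0,0,0],[0,0,1.0],2.0],[[0,0,0],[0,0,2.0],2.0],[[0,0,0],[0,0,3.0],2.0],[[0,0,0],[0,0,3.6],2.0],[[0,0,0],[0,0,3.9],2.0],[[0,0,0],[0,0,4.0],2.0],[[0,0,0],[0,0,4.0],2.0]], grip_force=25)

```text
t: 8.52
eef_pos: [0.5416, -0.0749, 0.0598]
eef_rot: [0.997, 0.08, -0.0, 0.0]
contact_force: [0.4, -0.1, -0.3]
grip_width: 0.027
```

```bash
python3 look.py scene s2
python3 - <<'E'
import cv2
p=cv2.imread("pics/s2.png")
cv2.imwrite("pics/s2a.png",cv2.resize(p[230:390,180:360],None,fx=3.7,fy=3.7,interpolation=cv2.INTER_CUBIC))
E
```

```text
8.525 [ 0.5416 -0.0749  0.0598] [ 9.968e-01  8.040e-02 -4.000e-04  0.000e+00] [ 0.36 -0.1  -0.35] 0.02699393133663306
```

View pics/s2a.png

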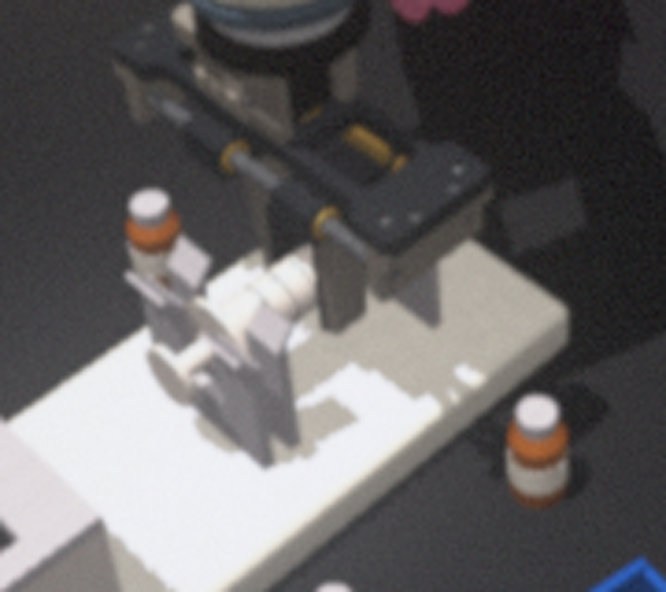

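Call:
apply_moves(targets=[[[0,0,0],[0,0,0.1],2.0],[[0,0,0],[0,0,0.2],2.0],[[0,0,0],[0,0,0.2],2.0]], grip_force=25)

```text
t: 8.95
eef_pos: [0.5414, -0.0749, 0.0576]
eef_rot: [0.997, 0.08, -0.0, -0.0]
contact_force: [-0.3, -0.3, -0.2]
grip_width: 0.0271
```

Call:
apply_moves(targets=[[[0,0,0],[0,0,0.1],2.0],[[0,0,0],[0,0,0.1],3.2],[[0,0,0],[0,0,0.1],4.0],[[0,0,0],[0,0,0.1],5.0],[[0,0,0],[0,0,0.1],6.0],[[0,0,0],[0,0,0.1],6.0]], grip_force=25)

```text
t: 9.7
eef_pos: [0.5414, -0.0749, 0.0566]
eef_rot: [0.997, 0.08, -0.001, -0.0]
contact_force: [-0.5, 0.6, -0.0]
grip_width: 0.0601
```

```bash
python3 look.py wrist w6
python3 - <<'E'
from h import *
c=dict(np.load("w6c.npz")); D=np.load("w6.npy"); W=deproj(c,D)
yaw=np.radians(9.2); ux=np.array([np.cos(yaw),np.sin(yaw),0]);uy=np.array([-np.sin(yaw),np.cos(yaw),0])
cen=np.array([.5542,-.1558,0])
U=lambda P:np.round([1e3*(P-cen)@ux,1e3*(P-cen)@uy,1e3*P[2]],1)
for row in range(100,480,20): print(row,U(W[row,325]))
E
```

```text
9.7 [ 0.5414 -0.0749  0.0566] [ 9.968e-01  8.040e-02 -5.000e-04 -0.000e+00] [-0.47  0.62 -0.  ] 0.06007135452563006
100 [-1.000e-01  1.691e+02  2.940e+01]
120 [-1.000e-01  1.605e+02  2.890e+01]
140 [  0.  154.7  81.8]
160 [  0.  148.1  82.7]
180 [  0.  141.2  82.3]
200 [  0.  136.   91.9]
220 [  0.  129.2  91.7]
240 [  0.  121.7  89.9]
260 [  0.  115.1  91.9]
280 [  0.  107.4  91.2]
300 [ 0.  99.9 91.5]
320 [ 0.  91.8 91. ]
340 [ 0.  83.5 90.8]
360 [ 0.  75.8 91.9]
380 [ 0.  66.7 91.1]
400 [ 0.1 57.5 90.9]
420 [1.000e-01 1.079e+02 1.612e+02]
440 [1.000e-01 1.048e+02 1.629e+02]
460 [ 0.1 29.  91.1]
```

View pics/w6.png

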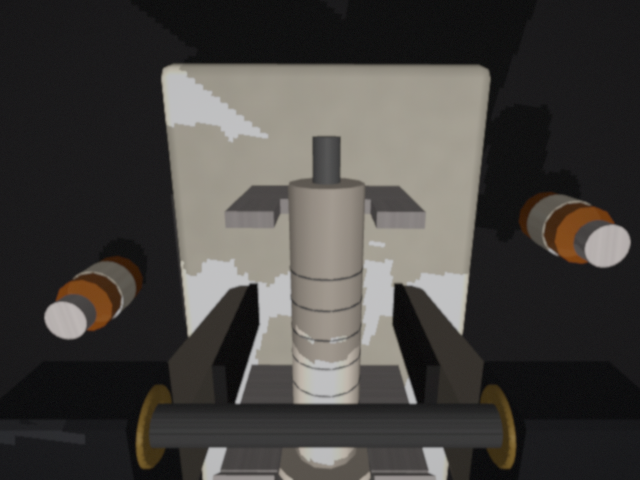

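The syringe lies level: its top is at 91–92 mm along the whole length, so the axis is at about 77.5 mm. It is central at x≈0, and the tip at y≈155 matches the loaded position. I'll check the flange from the scene once the gripper is clear.

```bash
cat >> h.py <<'E'
YAW=np.radians(9.2);CEN=np.array([.5542,-.1558,0])
UX=np.array([np.cos(YAW),np.sin(YAW),0]);UY=np.array([-np.sin(YAW),np.cos(YAW),0])
def toU(P): P=np.asarray(P);return np.round([1e3*(P-CEN)@UX,1e3*(P-CEN)@UY,1e3*P[2]],1)
def toW(x,y,z): return CEN+UX*x/1e3+UY*y/1e3+np.array([0,0,z/1e3])
E
python3 - <<'E'
from h import *; from workcell import r
s=r.sense();print(plan(s,toW(0,82,200),9.2),plan(s,toW(-50,-109.5,200),9.2))
E
```

```text
(array([-0.0001,  0.0011,  0.0005]), array([-5.000e-02, -1.000e-02, -1.434e+01])) (array([-0.0001,  0.0011,  0.0005]), array([ -5.06,  19.13, -14.34]))
```

Call:
apply_moves(targets=[[[0,0,0],[0,0,-2.0],6.0],[[0,0,0],[0,0,-6.0],6.0],[[0,0,0],[0,0,-11.0],6.0],[[0,0,0],[0,0,-14.3],6.0],[[0,0.001,0],[-1.0,4.0,-14.3],6.0],[[0,0.001,0],[-2.5,9.0,-14.3],6.0],[[0,0.001,0],[-4.0,14.5,-14.3],6.0],[[0,0.001,0],[-5.0,18.0,-14.3],6.0],[[0,0.001,0],[-5.0,19.1,-14.3],6.0],[[0,0.001,0],[-5.0,19.1,-14.3],6.0],[[0,0.001,0],[-5.0,19.1,-14.3],6.0]])

```text
t: 11.12
eef_pos: [0.523, -0.2702, 0.1996]
eef_rot: [0.997, 0.081, -0.0, -0.0]
contact_force: [0.3, 1.2, 0.2]
grip_width: 0.0603
```

```bash
python3 look.py wrist w7; python3 look.py scene s3
python3 - <<'E'
import cv2
p=cv2.imread("pics/s3.png")
cv2.imwrite("pics/s3a.png",cv2.resize(p[230:390,180:360],None,fx=3.7,fy=3.7,interpolation=cv2.INTER_CUBIC))
E
```

```text
11.125 [ 0.523  -0.2702  0.1996] [ 9.967e-01  8.090e-02 -1.000e-04 -3.000e-04] [0.26 1.23 0.22] 0.060278729368911876
11.175 [ 0.523  -0.2701  0.1996] [ 9.967e-01  8.100e-02 -1.000e-04 -3.000e-04] [-0.17 -0.06  0.14] 0.06027264732660099
```

View pics/w7.png

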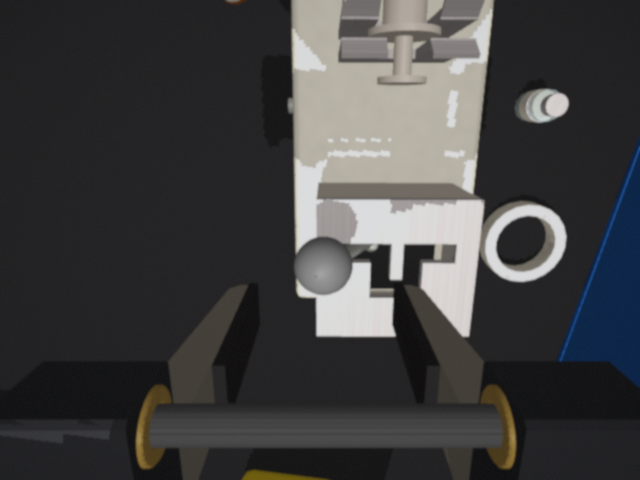

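View pics/s3a.png

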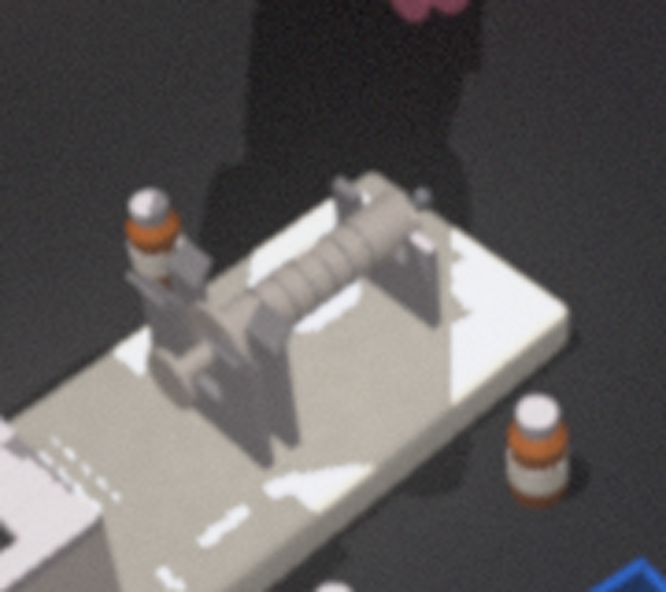

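The syringe is loaded with the flange between the plates. The knob is at (323,266) in the wrist view; I'll refine it with a sphere fit on depth.

Run:
```python
from h import *; from workcell import r
from scipy.optimize import least_squares
c=dict(np.load("w7c.npz")); D=np.load("w7.npy"); W=deproj(c,D)
v,u=np.mgrid[:480,:640];m=((u-323)**2+(v-266)**2<25**2)
P=W[m];P=P[(P[:,2]>.13)]
f=least_squares(lambda q:np.linalg.norm(P-q,axis=1)-.017,P.mean(0)-[0,0,.01],loss="soft_l1",f_scale=.001)
print(f.x,toU(f.x),np.abs(f.fun).mean())
B=lambda u,v:toU(atz(c,u,v,.102))
print("slot end",B(456,253),"l3",B(440,244),B(440,262),"bot tongue",B(397,280),"c1L",B(370,275))
s=r.sense();k=f.x;print(s["eef_pos"],plan(s,[k[0],k[1],k[2]-.019],9.2))
```

```text
[ 0.52176371 -0.27259227  0.14414497] [ -50.7 -110.1  144.1] 0.0004188676573567416
slot end [  39.5 -116.9  102. ] l3 [  28.1 -110.5  102. ] [  29.1 -123.4  102. ] bot tongue [   0.4 -136.7  102. ] c1L [ -18.4 -133.   102. ]
[ 0.52306171 -0.27021085  0.19971592] (array([-0.0004,  0.    ,  0.0018]), array([-0.17,  0.22,  7.46]))
```

Call:
apply_moves(targets=[[[0,0,0.002],[-0.2,0.2,3.0],6.0],[[0,0,0.002],[-0.2,0.2,6.0],6.0],[[0,0,0.002],[-0.2,0.2,7.4],6.0],[[0,0,0.002],[-0.2,0.2,7.5],6.0],[[0,0,0.002],[-0.2,0.2,7.5],4.5],[[0,0,0.002],[-0.2,0.2,7.5],3.8],[[0,0,0.002],[-0.2,0.2,7.5],2.8],[[0,0,0.002],[-0.2,0.2,7.5],2.8],[[0,0,0.002],[-0.2,0.2,7.5],2.8]], grip_force=12)

```text
t: 12.35
eef_pos: [0.5214, -0.2739, 0.1252]
eef_rot: [0.997, 0.079, 0.0, 0.0]
contact_force: [-1.4, 1.7, 5.0]
grip_width: 0.033
```

Run:
```python
from h import *; from workcell import r
s=r.sense();print(toU(s["eef_pos"]),s["contact_force"],s["grip_width"])
def z(x,y): return 9.7+np.sqrt(145**2-x**2-(y+130)**2)-19
for x,y in [(-40,-110.5),(-30,-110),(-20,-110),(-17,-110),(-17,-120),(-17,-130),(-17,-140),(-17,-150)]: print(x,y,plan(s,toW(x,y,z(x,y)),9.2))
```

```text
[ -51.2 -111.4  125.2] [-1.38700902  1.73455647  4.95416909] 0.03299939122307078
-40 -110.5 (array([ 0.0003, -0.0006, -0.0017]), array([ 1.12, -0.09, -0.35]))
-30 -110 (array([ 0.0003, -0.0006, -0.0017]), array([ 2.12, -0.14, -0.59]))
-20 -110 (array([ 0.0003, -0.0006, -0.0017]), array([ 3.12, -0.14, -0.77]))
-17 -110 (array([ 0.0003, -0.0006, -0.0017]), array([ 3.42, -0.14, -0.81]))
-17 -120 (array([ 0.0003, -0.0006, -0.0017]), array([ 3.43,  0.86, -0.91]))
-17 -130 (array([ 0.0003, -0.0006, -0.0017]), array([ 3.43,  1.86, -0.95]))
-17 -140 (array([ 0.0003, -0.0006, -0.0017]), array([ 3.43,  2.86, -0.91]))
-17 -150 (array([ 0.0003, -0.0006, -0.0017]), array([ 3.43,  3.86, -0.81]))
```

Call:
apply_moves(targets=[[[0,0,0],[0.6,-0.05,-0.2],2.8],[[0,0,0],[1.2,-0.1,-0.4],2.8],[[0,0,0],[1.8,-0.1,-0.5],2.8],[[0,0,0],[2.4,-0.1,-0.65],2.8],[[0,0,0],[3.0,-0.1,-0.75],2.8],[[0,0,0],[3.4,-0.1,-0.8],2.8],[[0,0,0],[3.4,-0.1,-0.8],2.8],[[0,0,0],[3.4,-0.1,-0.8],2.8]], grip_force=12)

```text
t: 13.35
eef_pos: [0.5549, -0.2674, 0.1326]
eef_rot: [0.997, 0.079, 0.0, 0.0]
contact_force: [-0.7, 0.2, 1.3]
grip_width: 0.0331
```

```bash
python3 look.py wrist w8
python3 - <<'E'
from h import *; from workcell import r
s=r.sense();print(toU(s["eef_pos"]),s["contact_force"],s["grip_width"])
E
```

```text
13.35 [ 0.5549 -0.2674  0.1326] [9.968e-01 7.940e-02 3.000e-04 0.000e+00] [-0.68  0.16  1.28] 0.033104545334334746
[ -17.2 -110.3  132.7] [-0.58226899 -0.02868008  0.6447749 ] 0.03300782553384036
```

View pics/w8.png

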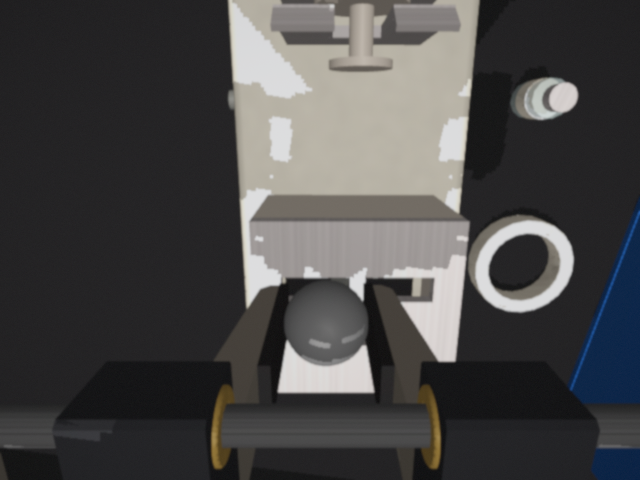

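The knob is still held at (326,322) and the lever stands in the first corner. Next is the first sideways leg.

Call:
apply_moves(targets=[[[0,0,0],[0,0.5,-0.05],2.8],[[0,0,0],[0,1.1,-0.1],2.8],[[0,0,0],[0,1.7,-0.15],2.8],[[0,0,0],[0,2.3,-0.15],2.8],[[0,0,0],[0,2.9,-0.1],2.8],[[0,0,0],[0,3.5,-0.05],2.8],[[0,0,0],[0,4.0,0],2.8],[[0,0,0],[0,4.0,0],2.8]], grip_force=16)

```text
t: 14.4
eef_pos: [0.5612, -0.3075, 0.1328]
eef_rot: [0.997, 0.079, 0.0, 0.0]
contact_force: [0.3, -1.0, 3.1]
grip_width: 0.0328
```

```bash
python3 look.py wrist w9
python3 - <<'E'
from h import *; from workcell import r
s=r.sense();print(toU(s["eef_pos"]),s["contact_force"],s["grip_width"])
E
```

```text
14.4 [ 0.5612 -0.3075  0.1328] [9.969e-01 7.920e-02 2.000e-04 2.000e-04] [ 0.31 -1.03  3.08] 0.032821533555520366
[ -17.3 -150.7  132.8] [ 0.5552734  -1.82124823  2.83191329] 0.03325057540684715
```

View pics/w9.png

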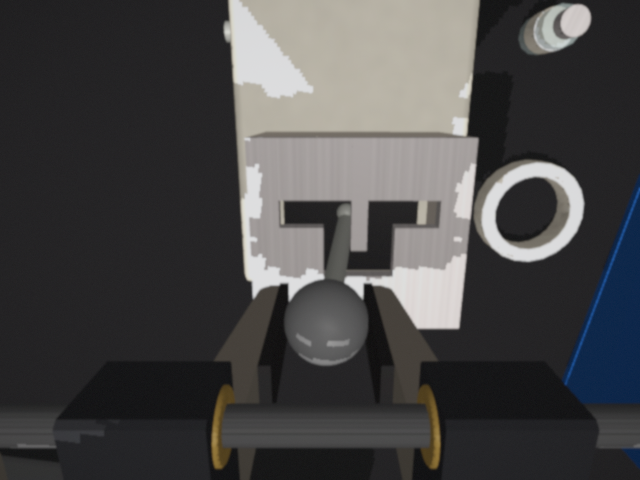

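The lever is in the second corner: knob still held at (326,322), stem emerging at the slot's lower left. Next is the middle leg.

Call:
apply_moves(targets=[[[0,0,0],[0.6,0,-0.05],2.8],[[0,0,0],[1.2,0,-0.1],2.8],[[0,0,0],[1.8,0,-0.1],2.8],[[0,0,0],[2.4,0,-0.1],2.8],[[0,0,0],[3.0,0,-0.05],2.8],[[0,0,0],[3.5,0,0],2.8],[[0,0,0],[3.5,0,0],2.8]], grip_force=16)

```text
t: 15.32
eef_pos: [0.5961, -0.3011, 0.1326]
eef_rot: [0.997, 0.08, 0.0, -0.0]
contact_force: [-1.1, -1.4, 0.8]
grip_width: 0.0328
```

```bash
python3 look.py wrist w10
python3 - <<'E'
from h import *; from workcell import r
s=r.sense();print(toU(s["eef_pos"]),s["contact_force"],s["grip_width"])
E
```

```text
15.325 [ 0.5961 -0.3011  0.1326] [ 9.968e-01  7.950e-02  2.000e-04 -1.000e-04] [-1.15 -1.43  0.82] 0.03277995077880307
[  18.  -150.2  132.6] [-0.72780214 -0.65138413  1.45323068] 0.033005473306697924
```

View pics/w10.png

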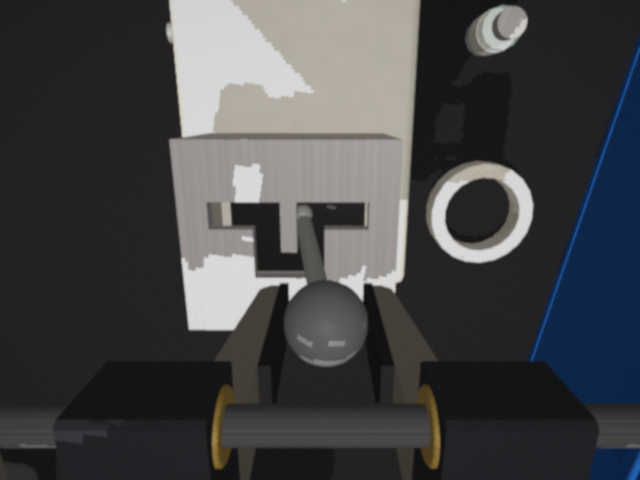

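The lever is in the third corner. Next is the second sideways leg, back to the left (tool -y, 4 cm).

Call:
apply_moves(targets=[[[0,0,0],[-0.05,-0.6,-0.05],2.8],[[0,0,0],[-0.05,-1.2,-0.1],2.8],[[0,0,0],[-0.05,-1.8,-0.15],2.8],[[0,0,0],[-0.05,-2.4,-0.15],2.8],[[0,0,0],[-0.05,-3.0,-0.1],2.8],[[0,0,0],[-0.05,-3.6,-0.05],2.8],[[0,0,0],[-0.05,-4.0,0],2.8],[[0,0,0],[-0.05,-4.0,0],2.8]], grip_force=16)

```text
t: 16.38
eef_pos: [0.5886, -0.2616, 0.1326]
eef_rot: [0.997, 0.08, -0.0, -0.0]
contact_force: [0.5, -0.2, -1.8]
grip_width: 0.033
```

```bash
python3 look.py wrist w11
python3 - <<'E'
from h import *; from workcell import r
s=r.sense();print(toU(s["eef_pos"]),s["contact_force"],s["grip_width"])
E
```

```text
16.375 [ 0.5886 -0.2616  0.1326] [ 9.968e-01  7.950e-02 -1.000e-04 -2.000e-04] [ 0.47 -0.16 -1.84] 0.03299776450260361
[  17.  -110.   132.7] [ 0.85101987  0.02780405 -2.20014918] 0.03268392463106785
```

View pics/w11.png

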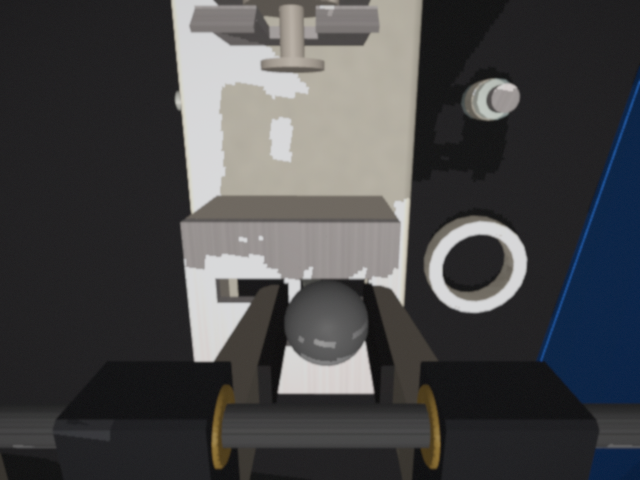

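Call:
apply_moves(targets=[[[0,0,0],[0.6,0,0.1],2.8],[[0,0,0],[1.2,0,0.2],2.8],[[0,0,0],[1.8,0.05,0.35],2.8],[[0,0,0],[2.4,0.05,0.55],2.8],[[0,0,0],[3.0,0.1,0.75],2.8],[[0,0,0],[3.3,0.1,0.85],2.8],[[0,0,0],[3.3,0.1,0.85],2.8]], grip_force=16)

```text
t: 17.3
eef_pos: [0.6216, -0.2576, 0.1239]
eef_rot: [0.997, 0.079, -0.0, -0.0]
contact_force: [-1.2, 1.0, 0.5]
grip_width: 0.0329
```

Run:
```python
from h import *; from workcell import r
s=r.sense();print(toU(s["eef_pos"]),s["contact_force"],s["contact_force"]@UX,s["grip_width"])
```

```text
[  50.3 -111.3  123.9] [-1.22219639  0.97795538  0.48144394] -1.0501177146431087 0.03290926483195502
```

Call:
apply_moves(targets=[[[0,0,0],[0.1,0,0.05],2.8],[[0,0,0],[0.2,0,0.05],2.8],[[0,0,0],[0.2,0,0.05],2.8]], grip_force=16)

```text
t: 17.68
eef_pos: [0.6226, -0.2574, 0.1236]
eef_rot: [0.997, 0.079, -0.001, -0.0]
contact_force: [-6.3, 0.9, 2.5]
grip_width: 0.0327
```

Run:
```python
from h import *; from workcell import r
s=r.sense();print(toU(s["eef_pos"]),s["contact_force"],s["contact_force"]@UX,s["grip_width"])
```

```text
[  51.2 -111.3  123.6] [-6.29910965  0.92776457  2.50277729] -6.069747470216498 0.032694606847132206
```

Wall contact: 6 N against +x at x=51 mm. A bit more push, then open and lift.

Call:
apply_moves(targets=[[[0,0,0],[0.1,0,0],2.8],[[0,0,0],[0.1,0,0],2.8],[[0,0,0],[0.1,0,0],4.0],[[0,0,0],[0.1,0,0],5.0],[[0,0,0],[0.1,0,0],6.5],[[0,0,0],[0.1,0,0],6.5]], grip_force=16)

```text
t: 18.42
eef_pos: [0.6247, -0.2572, 0.1237]
eef_rot: [0.997, 0.079, 0.0, 0.0]
contact_force: [0.1, -0.2, 0.1]
grip_width: 0.0646
```

Run:
```python
from h import *; from workcell import r
s=r.sense();print(toU(s["eef_pos"]),s["contact_force"],s["grip_width"])
```

```text
[  53.4 -111.4  123.7] [ 0.12772685 -0.21556983  0.05378089] 0.06456449250736349
```

Released with zero contact force. Lifting straight up, then looking.

Call:
apply_moves(targets=[[[0,0,0],[0,0,-2.0],6.5],[[0,0,0],[0,0,-6.0],6.5],[[0,0,0],[0,0,-10.0],6.5],[[0,0,0],[-2.0,2.0,-12.0],6.5],[[0,0,0],[-6.0,4.0,-14.0],6.5],[[0,0,0],[-6.0,4.0,-14.0],6.5],[[0,0,0],[-6.0,4.0,-14.0],6.5]])

```text
t: 19.3
eef_pos: [0.5718, -0.3062, 0.2646]
eef_rot: [0.997, 0.079, 0.001, 0.0]
contact_force: [0.3, 1.4, -0.2]
grip_width: 0.065
```

```bash
python3 look.py wrist w12; python3 look.py scene s4; python3 look.py top t4
```

```text
19.3 [ 0.5718 -0.3062  0.2646] [9.969e-01 7.910e-02 7.000e-04 1.000e-04] [ 0.29  1.4  -0.23] 0.06502136860694721
19.35 [ 0.5719 -0.3058  0.2639] [ 9.968e-01  7.950e-02  2.000e-04 -1.000e-04] [ 0.85  0.04 -0.3 ] 0.065289492433577
19.4 [ 0.5719 -0.3055  0.2635] [ 9.968e-01  7.970e-02 -1.000e-04 -3.000e-04] [ 0.16  0.34 -0.57] 0.06457892335977017
```

View pics/w12.png

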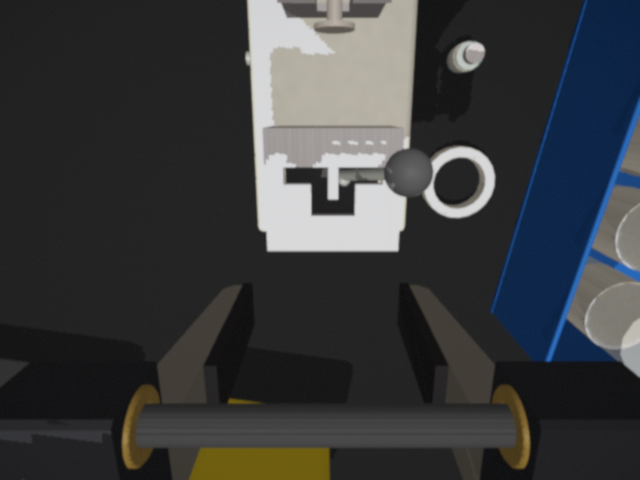

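View pics/s4.png

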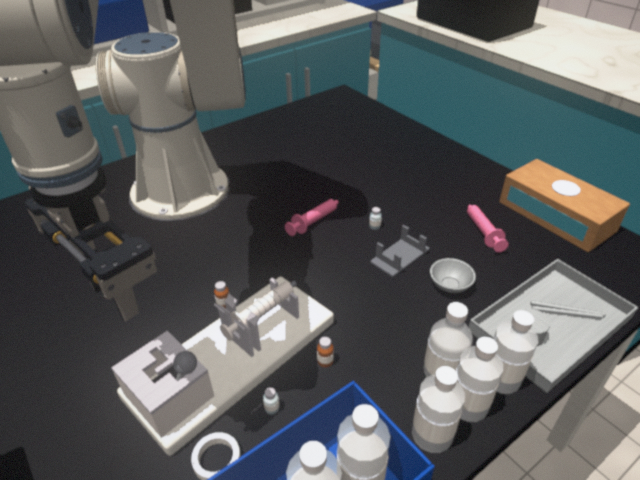

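The lever lies at the back of the last leg (knob at (408,173) in the wrist view). All four vials stand and the rest is empty. Last numeric check on knob and syringe.

```bash
python3 - <<'E'
from h import *
from scipy.optimize import least_squares
c=dict(np.load("w12c.npz")); W=deproj(c,np.load("w12.npy"))
v,u=np.mgrid[:480,:640];P=W[(u-408)**2+(v-173)**2<21**2];P=P[P[:,2]>.13]
f=least_squares(lambda q:np.linalg.norm(P-q,axis=1)-.017,P.mean(0)-[0,0,.01],loss="soft_l1",f_scale=.001)
print("knob U",toU(f.x),len(P))
c=dict(np.load("t4c.npz")); W=deproj(c,np.load("t4.npy"))
A=np.array([toU(p) for p in W[170:300,340:550].reshape(-1,3)])
for y in range(26,150,10):
    m=A[(abs(A[:,1]-y)<4)&(abs(A[:,0])<5)&(A[:,2]>60)]; 
    if len(m): print(y,np.round(np.median(m,0),1))
E
python3 - <<'E'
import cv2
a=cv2.imread("pics/t4.png")[170:300,350:550];b=cv2.imread("pics/s4.png")[260:380,180:340]
cv2.imwrite("pics/f.png",cv2.vconcat([cv2.resize(a,(520,338)),cv2.resize(b,(520,260))]))
E
```

```text
knob U [  51.2 -109.2  143.4] 1366
26 [-0.7 25.1 95.4]
36 [-0.3 36.4 93.5]
46 [ 0.6 46.4 93.9]
56 [-0.1 56.2 93. ]
66 [-0.2 65.9 93.3]
76 [-0.2 75.7 92.3]
86 [-0.1 86.  92.1]
96 [ 0.  96.  93.4]
106 [  0.6 106.2  92.8]
116 [ -1.1 116.6  92.7]
126 [1.000e-01 1.261e+02 9.240e+01]
136 [ -0.7 137.   93.7]
146 [ -0.9 146.1  84. ]
```

View pics/f.png

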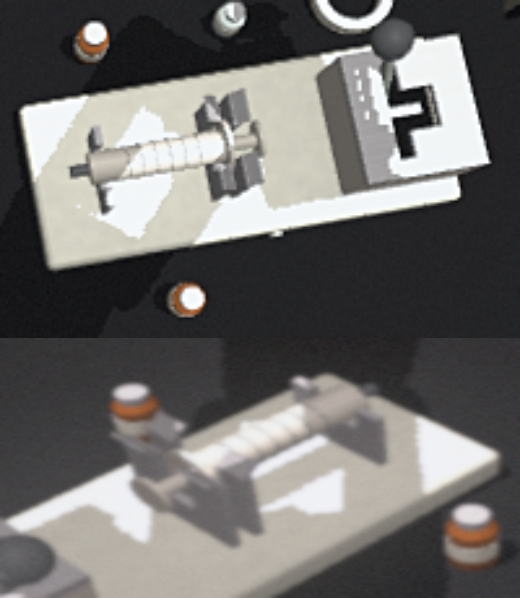

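The pictures show the syringe level and seated, with its flange in the gap, and the lever at the back end. Handing in.

```bash
python3 -c "
from workcell import r
print(r.sign_off())"
```

```text
the job is handed in; nothing more can be done
None
```

I loaded the white syringe into the filling unit's cradle, then moved the lever through all the legs to the last notch at the back. The job was handed in at about 19.4 s of the 54 s allowed; no verdict is reported.

**Syringe:** The last top-camera depth check shows the barrel top at about 92–94 mm along its whole length. That is level and within calibration error of the 92 mm it should be. It is centred in the slots to about 1 mm, and the flange sits between the slotted plate and the back plate.

**Lever:** Pushing against the closed end of the last leg gave about 6 N. After I let go and lifted clear, the knob stood 51.2 mm behind the pivot and 143.4 mm high, against the 144 mm given for the last notch.

**Surroundings:** All four vials are standing, the pink look-alikes were not touched, and the gripper is clear of everything.

**Disagreements:** The top and wrist cameras differed by about 2 mm on where the syringe lay; I used the wrist camera's value. The syringe also measured about 1 mm further back in the grip than planned, so I corrected for that before lowering it.

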